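# Sweep the loose lamps into the catch tray

## Task

Clear the packing bench: use the fingers to sweep the three small brass lamps, pushing them across the bench, into the black three-sided tray through its open side, until each one is fully inside and standing upright on the bench. Never lift a lamp off the bench, and leave the amber glass, the red ribbon spool, the big brass bowl and the tape roll standing where they are.

Things in the scene. Friction and masses are not known exactly. Their poses are not given: they have to be found in the camera images.
- lamp_a: small round brass lamp cup with a flat top and a white wax centre, solid, beaded rim, 50 mm across and 22 mm high (25 mm with the beads), about 100 g, with a tiny spout that reaches 29.5 mm from the centre along its own +x; it slides upright on the bench when pushed at its side. One of three alike; origin at the centre of its underside
- lamp_b: small round brass lamp cup with a flat top and a white wax centre, solid, beaded rim, 50 mm across and 22 mm high (25 mm with the beads), about 100 g, with a tiny spout that reaches 29.5 mm from the centre along its own +x; it slides upright on the bench when pushed at its side. One of three alike; origin at the centre of its underside
- lamp_c: small round brass lamp cup with a flat top and a white wax centre, solid, beaded rim, 50 mm across and 22 mm high (25 mm with the beads), about 100 g, with a tiny spout that reaches 29.5 mm from the centre along its own +x; it slides upright on the bench when pushed at its side. One of three alike; origin at the centre of its underside
- tray: black three-sided tray fixed to the bench, red felt floor level with the bench (no lip). Origin: middle of the open mouth, on the bench; +y points from the mouth straight in, x runs along the mouth. Inside 190 mm wide (x -95 to 95), 140 mm deep (y 0 to 140); walls 6 mm thick, 28 mm high. On the robot's left, mouth towards its right, turned up to 0.3 rad
- votive: open amber glass cup, 54 mm across the rim and 50 mm high, loose, standing among the lamps; not to be moved. Origin at the centre of its underside
- spool: red ribbon spool with white flanges standing on end, 56 mm across and 31 mm high, loose, standing among the lamps; not to be moved. Origin at the centre of its underside
- bowl: big brass bowl, 84 mm across the rim and 42 mm high, loose, standing beyond the lamps; not to be moved. Origin at the centre of its underside
- tape: roll of brown packing tape lying flat, 100 mm across and 48 mm high, loose, at the robot's right; not to be moved. Origin at the centre of its underside

How it is judged:
By the outcome, as a careful person would: the job done as asked, in the order asked, and still so for the second after the job is handed in, with the robot touching nothing.
It also fails if it takes over 72 s, if anything falls off the work surface, if the arm or the gripper's body presses on something with over 40 N, if the wrist force passes 120 N, or if a joint passes its speed limit or range.

## Robot

A 7-joint arm with a two-finger parallel gripper is mounted at the origin on the work surface. World frame = base frame: x ahead of the robot, y to its left, z up, the work surface at z = 0. Lengths are in m, angles in degrees, forces in N, time in s.
With the tool pointing down it reaches from about 0.425 to 0.8 m from the base axis. Payload 8.3 kg.
Tool frame: the origin (TCP) lies at the very end of the fingers, on their centre line; the grasp point (between the pads) lies 19 mm behind it; z points along the fingers, y is the line along which they close (so a half turn about z gives the same grasp; the last joint's range is limited). The gripper opens to 85 mm and grips with 20 to 120 N. Pads are 22 mm wide; open, the fingers measure 114 mm over their backs; the gripper's body (76 mm by 85 mm) begins 54 mm behind the grasp point. The pads swing forward as they close: fully open they stand 13 mm farther back than shut.
Start: joints at [63.088, 21.967, 0.94, 78.501, -0.361, 79.538, -2.664], TCP at [0.247, -0.574, 0.231] pointing down, gripper open.
Joint ranges: [-169.22, 169.22], [-14.56, 117.87], [-87.37, 89.26], [10.42, 133.3], [-82.24, 262.24], [0.94, 117.77], [-172.7, 172.7]. Speed limits (degrees/s): [136.94, 136.94, 172.46, 172.46, 180, 180, 180].

## Interface

Orientations are given as [roll, pitch, yaw] about the fixed x, y, z axes, in that order (R = Rz(yaw) Ry(pitch) Rx(roll)).
In Python, from rig import bot, imaging, spotter gives the robot as it stands. The module is installed in compiled form; this text tells all that it offers.
- The arm moves only by the shell command python3 -m crank 'ROWS' [FORCE]. ROWS is JSON, a list that holds one entry, the list of rows, each a list of 7 numbers: the shift along the tool's x, y, z in mm, then the turn, a rotation vector about the tool's x, y, z in degrees, then the opening, from 0 (shut) to 1 (fully open). In form: [[[x, y, z, wx, wy, wz, hand], ...]]. A call has 1 to 20 rows; each row is the pose to reach, as a shift and turn from the pose commanded when the call began, along the tool's axes at that moment; what a row does not reach only later rows make up. A row lasts 1/8 s, in which the tool goes at most 62.5 mm and 10.7 degrees, less where a joint would pass 70% of its speed; a pose out of reach is approached as far as the arm can. A call with a gripper value outside its range is refused whole. The fingers move at their own pace and stop on an object; FORCE is the grip in N (left out, the last holds). Time passes only in rows, so rows that repeat a pose let the fingers close. It gives the time, the measured TCP pose, the force, the opening and the grip force at its end, in the units of the state.
- bot.read_state(): the state, without advancing time (a new reading comes with each control period).
- imaging.grab_frame(name): name is "scene" or "top" or "wrist"; returns the picture (420x560x3 uint8, blue, green, red); there is no depth.
- imaging.calibration(name): a dict with "fovy" (degrees; the focal length in pixels is half the picture's height over the tangent of half this angle, whatever the lens; pixels are square), "cx", "cy" (the principal point, pixels), "R" (3x3) and "t" (3): a world point X has camera coordinates R X + t; the wrist camera has in their place "mount" (4x4, takes a point from camera to tool coordinates, whose origin is the TCP and whose axes are the flange's). Camera axes: x right, y down, z forward; pixel columns grow to the right and rows downward; lengths in m; the calibration is good to about 2 mm. A picture is of the moment at which its call begins: read the wrist's pose just before it. calibration takes no time and is no camera call.
- bot.hand_in(): hands the job in; it is judged then, once.
Trained networks look in the newest picture that a camera, given by its name, has taken for a name from the list of things; names that differ only in an ending like _2 or _b are one class to them, and where a whole thing is asked for, a point or a joint stands for the part that bears it (a point fixed in the world has none). Each returns a list of dicts, best first, with "conf" (0 to 1); they miss things now and then, are a little off and sometimes report something else, mostly with a low value. They report only what shows in the picture. A call takes as long as a camera call.
- spotter.spot_in(camera, thing): "rect" ([left, top, width, height] as shares, 0 to 1, of the picture: columns of its width, rows of its height, round what is visible of it).
The state is a dict: "time": time; "joints": joint angles; "qvel": joint speeds; "joint_efforts": joint torques, N m; "ee_pos": TCP position; "tcp_rot": TCP orientation; "contact_force": force on the tool from outside, world axes, zero at the start; "torque": the same for the moment, N m; "width": finger opening in m; "finger_force": force on a finger pad.
Only numpy, scipy, OpenCV 4.12 (cv2) and the standard library are available. Lean on these libraries where they do the work, as an engineer would, in place of code of your own. Each camera call takes 0.05 s, during which the arm holds its last target. There are 200 camera calls.

## Working session

There is one attempt and no reset: what is moved stays moved. The work goes in short steps, Python scripts to look and compute and a shell command to move; the robot and the scene stay as the last step left them, time stands still between calls to the robot, and variables do not carry over. Pictures are saved under pics/ and viewed, at most 10 in all, crops included, and the job is handed in when it is done.

```bash
mkdir -p pics; cat > h.py <<'E'
import numpy as np, cv2
from rig import bot, imaging, spotter
def pix2world(cam,u,v,z):
    c=imaging.calibration(cam); f=210/np.tan(np.radians(c['fovy'])/2)
    R=np.array(c['R']);t=np.array(c['t'])
    d=R.T@np.array([(u-c['cx'])/f,(v-c['cy'])/f,1]);o=-R.T@t
    return (o+d*(z-o[2])/d[2])[:2]
H=dict(lamp_a=.012,votive=.025,spool=.016,bowl=.03,tape=.024,tray=.014)
def look(cam='top',names=H,thr=.3):
    im=imaging.grab_frame(cam)
    for n in names:
        for r in spotter.spot_in(cam,n):
            if r['conf']<thr: continue
            l,t,w,h=r['rect'];u=(l+w/2)*560;v=(t+h/2)*420
            print(n,round(r['conf'],2),'px',round(u),round(v),'wh',round(w*560),round(h*420),'xy',pix2world(cam,u,v,H[n]).round(3))
    return im
E
python3 - <<'E'
from h import *
im=look(); cv2.imwrite('pics/top.png',im)
s=bot.read_state();print(s['time'],s['ee_pos'],s['tcp_rot'],s['contact_force'])
print(imaging.calibration('top'))
E
```

```text
lamp_a 0.86 px 271 244 wh 23 26 xy [ 0.519 -0.144]
lamp_a 0.81 px 206 282 wh 22 24 xy [0.445 0.   ]
lamp_a 0.64 px 314 266 wh 25 21 xy [ 0.469 -0.234]
votive 0.84 px 316 190 wh 29 25 xy [ 0.633 -0.247]
spool 0.59 px 200 194 wh 25 27 xy [0.639 0.01 ]
bowl 0.71 px 255 131 wh 41 38 xy [ 0.773 -0.118]
tape 0.7 px 430 235 wh 52 52 xy [ 0.522 -0.489]
tray 0.73 px 108 227 wh 84 95 xy [0.574 0.211]
0.35 [ 0.24728204 -0.57386202  0.23101621] [-1.79969123e+02 -1.03832174e-03  2.33106240e+01] [0.05225229 0.35032698 0.37362778]
{'fovy': 46.40176620973654, 'cx': 279.5409322529307, 'cy': 199.51611339819902, 'R': array([[-0.0486712 , -0.99881226,  0.00227778],
       [-0.97812436,  0.04720109, -0.20259515],
       [ 0.20224701, -0.0120885 , -0.97925993]]), 't': array([-0.13627649,  0.61450572,  0.97224416])}
```

View pics/top.png

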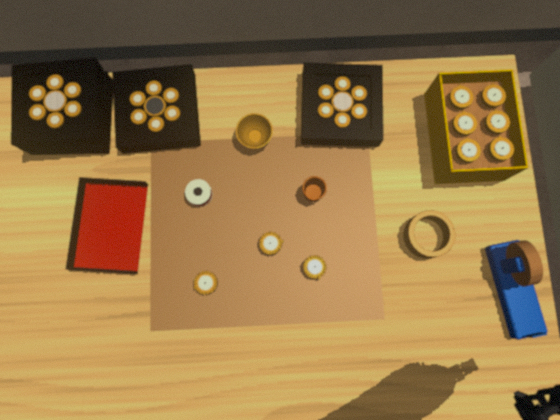

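The top view shows the lamps at about (206,282), (271,244) and (314,266). The votive is at (315,188), the spool at (198,192), the bowl at (254,132) and the tape at (431,234). The tray is at left, with its mouth edge running from about (147,182) to (136,271). The detections agree with what I see. Next I'll refine the tray corners and the wax centres.

```bash
cat >> h.py <<'E'
def waxes(im):
    hsv=cv2.cvtColor(im,cv2.COLOR_BGR2HSV)
    m=((hsv[...,2]>150)&(hsv[...,1]<90)).astype(np.uint8)
    n,_,st,ce=cv2.connectedComponentsWithStats(m)
    for i in range(1,n):
        if 25<st[i,4]<300:
            p=pix2world('top',*ce[i],.022)
            if .38<p[0]<.7 and -.33<p[1]<.33: print('wax',ce[i].round(1),st[i,4],p.round(4))
E
python3 - <<'E'
from h import *
im=cv2.imread('pics/top.png'); waxes(im)
b,g,r=[im[...,i].astype(int) for i in range(3)]
m=((r>110)&(g<50)&(b<60)).astype(np.uint8); m[:,170:]=0
c=max(cv2.findContours(m,0,2)[0],key=cv2.contourArea)
q=cv2.approxPolyDP(c,5,True)[:,0];print(q.tolist())
for p in q: print(p,pix2world('top',*p,0).round(4))
rr=cv2.minAreaRect(np.array([pix2world('top',*p[0],0) for p in c],np.float32));print(rr)
E
```

```text
wax [270.2 242.6] 161 [ 0.5217 -0.1416]
wax [314.3 266.3] 175 [ 0.4663 -0.2335]
wax [205.2 282.4] 166 [4.438e-01 1.000e-04]
[[87, 183], [74, 266], [136, 271], [145, 187]]
[ 87 183] [0.6792 0.2658]
[ 74 266] [0.4939 0.2883]
[136 271] [0.4765 0.1532]
[145 187] [0.6636 0.135 ]
((0.578353762626648, 0.21129542589187622), (0.1382574737071991, 0.18940617144107819), 83.57929229736328)
```

```bash
cat >> h.py <<'E'
def shift(x,y,z,yaw):
    """tool-frame shift (mm) and wz (deg) from the present pose to a downward pose"""
    s=bot.read_state();p=np.array(s['ee_pos']);k=np.radians(s['tcp_rot'][2])
    d=(np.array([x,y,z])-p)*1e3
    print('x %.1f y %.1f z %.1f wz %.1f'%(d[0]*np.cos(k)+d[1]*np.sin(k),d[0]*np.sin(k)-d[1]*np.cos(k),-d[2],-(yaw-s['tcp_rot'][2])), 't',s['time'])
E
python3 -c "
from h import *
shift(.5155,-.184,.1,81.2)"
```

```text
x 400.6 y -251.9 z 131.0 wz -57.9 t 0.35
```

```bash
python3 -m crank '[[[50,-31,10,0,0,-7,0.41],[100,-63,25,0,0,-14,0.41],[150,-94,40,0,0,-21,0.41],[200,-126,60,0,0,-28,0.41],[250,-157,80,0,0,-36,0.41],[300,-189,100,0,0,-43,0.41],[350,-220,115,0,0,-50,0.41],[401,-252,131,0,0,-58,0.41],[401,-252,131,0,0,-58,0.41],[401,-252,131,0,0,-58,0.41],[401,-252,131,0,0,-58,0.41]]]'
python3 -c "
from h import *
cv2.imwrite('pics/w1.png',imaging.grab_frame('wrist'))
shift(.5155,-.184,.004,81.2);print(bot.read_state()['joints'])"
```

```text
time: 1.72
ee_pos: [0.5153, -0.1856, 0.1006]
tcp_rot: [180.0, 0.0, 81.1]
contact_force: [-0.8, -0.6, -0.1]
width: 0.0348
finger_force: 0.0
x 1.6 y -0.1 z 96.7 wz -0.1 t 1.775
[ 34.25615289  19.93196209 -21.66551496  99.88464233   8.26580388
  61.71428276   0.9768722 ]
```

View pics/w1.png

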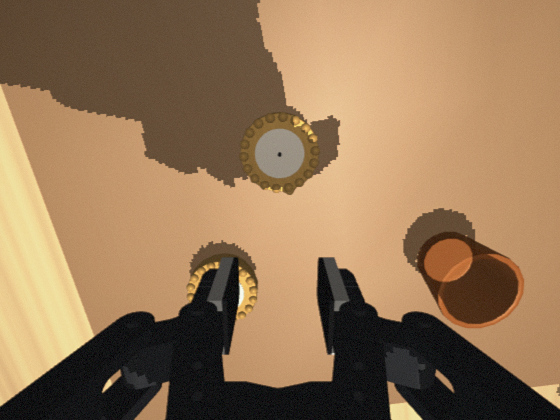

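The wrist view shows lamp 1 at (280,153), centred ahead of the fingers. Lamp 3 is at (223,290) near the left finger, and the votive is at right. I'll check both lamps through the wrist calibration before going down.

```bash
cat >> h.py <<'E'
from scipy.spatial.transform import Rotation as Ro
def wr(u,v,z):
    c=imaging.calibration('wrist');s=bot.read_state();M=np.array(c['mount']);f=210/np.tan(np.radians(c['fovy'])/2)
    R=Ro.from_euler('xyz',s['tcp_rot'],degrees=True).as_matrix()
    d=R@M[:3,:3]@np.array([(u-c['cx'])/f,(v-c['cy'])/f,1]);o=np.array(s['ee_pos'])+R@M[:3,3]
    return o+d*(z-o[2])/d[2]
E
python3 -c "
from h import *
print(wr(280,153,.022),wr(223,290,.024))"
```

```text
[ 0.52253475 -0.14437563  0.022     ] [ 0.46817751 -0.23348962  0.024     ]
```

```bash
python3 -m crank '[[[0,0,30,0,0,0,0.41],[0,0,60,0,0,0,0.41],[0,0,85,0,0,0,0.41],[0,0,96,0,0,0,0.41],[0,0,96,0,0,0,0.41],[8,0,96,0,0,0,0.41],[18,0,96,0,0,0,0.41],[28,0,96,0,0,0,0.41],[40,0,96,0,0,0,0.41],[52,0,96,0,0,0,0.41],[64,0,96,0,0,0,0.41],[76,0,96,0,0,0,0.41],[88,0,96,0,0,0,0.41],[100,0,96,0,0,0,0.41],[110,0,96,0,0,0,0.41],[115,0,96,0,0,0,0.41],[118,0,96,0,0,0,0.41],[118,0,96,0,0,0,0.41]]]'
python3 -c "
from h import *
cv2.imwrite('pics/w2.png',imaging.grab_frame('wrist'))
shift(.5775,.2185,.004,81.2);im=imaging.grab_frame('top');waxes(im)"
```

```text
time: 4.03
ee_pos: [0.5337, -0.0669, 0.0042]
tcp_rot: [-180.0, -0.0, 81.3]
contact_force: [0.7, -1.0, 1.6]
width: 0.0352
finger_force: 1.6
x 288.8 y 0.2 z 0.2 wz 0.1 t 4.075
wax [196.5 180.8] 47 [0.6668 0.0153]
wax [314.3 266.4] 175 [ 0.4662 -0.2335]
```

View pics/w2.png

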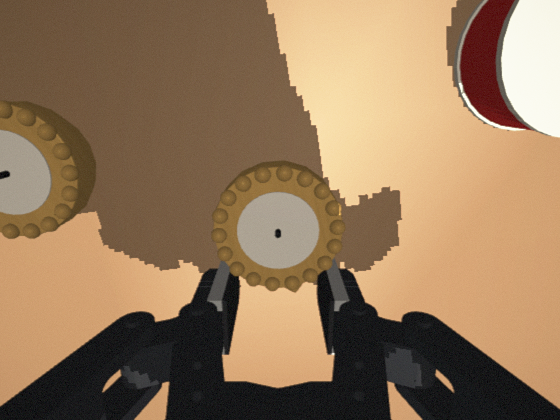

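The lamp sits in the cradle at (278,228), and the spool and lamp 2 are well clear on either side. I'll continue the push.

```bash
python3 -m crank '[[[8,0,0,0,0,0,0.41],[22,0,0,0,0,0,0.41],[38,0,0,0,0,0,0.41],[54,0,0,0,0,0,0.41],[70,0,0,0,0,0,0.41],[86,0,0,0,0,0,0.41],[102,0,0,0,0,0,0.41],[118,0,0,0,0,0,0.41],[134,0,0,0,0,0,0.41],[150,0,0,0,0,0,0.41],[166,0,0,0,0,0,0.41],[182,0,0,0,0,0,0.41],[198,0,0,0,0,0,0.41],[214,0,0,0,0,0,0.41],[230,0,0,0,0,0,0.41],[246,0,0,0,0,0,0.41],[262,0,0,0,0,0,0.41],[276,0,0,0,0,0,0.41],[285,0,0,0,0,0,0.41],[289,0,0,0,0,0,0.41]]]'
python3 -c "
from h import *
im=imaging.grab_frame('wrist')
for r in spotter.spot_in('wrist','lamp_a'):
  l,t,w,h=r['rect'];print(r['conf'],wr((l+w/2)*560,(t+h/2)*420,.018))
cv2.imwrite('pics/w3.png',im)"
```

```text
time: 6.62
ee_pos: [0.5774, 0.2191, 0.0043]
tcp_rot: [-180.0, -0.0, 81.3]
contact_force: [-0.5, -0.7, 1.1]
width: 0.035
finger_force: 0.8
```

View pics/w3.png

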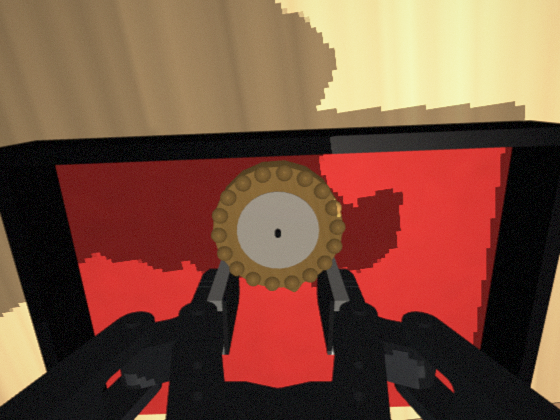

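Lamp 1 is fully inside, at the middle of the back (278,228). I'll back out, rise, and go behind lamp 2 with the tool aligned to the tray axes.

```bash
python3 -m crank '[[[-12,0,0,0,0,0,0.41],[-30,0,0,0,0,0,0.41],[-40,0,-20,0,0,0,0.41],[-50,0,-50,0,0,0,0.41],[-60,0,-85,0,0,0,0.41],[-60,0,-96,0,0,0,0.41],[-60,0,-96,0,0,0,0.41]]]'
python3 -c "
from h import *
shift(.4394,-.043,.1,83.6)"
```

```text
time: 7.6
ee_pos: [0.5689, 0.1591, 0.1017]
tcp_rot: [179.9, -0.1, 81.3]
contact_force: [0.3, 0.8, -0.2]
width: 0.0352
finger_force: 0.0
x -219.4 y -97.4 z 1.7 wz -2.3 t 7.6
```

```bash
python3 -m crank '[[[-40,-15,0,0,0,0,0.41],[-80,-32,0,0,0,-1,0.41],[-120,-52,0,0,0,-2,0.41],[-160,-70,0,0,0,-2.3,0.41],[-195,-86,0,0,0,-2.3,0.41],[-219,-97,0,0,0,-2.3,0.41],[-219,-97,0,0,0,-2.3,0.41],[-219,-97,0,0,0,-2.3,0.41]]]'
python3 - <<'E'
from h import *
imaging.grab_frame('wrist')
for r in spotter.spot_in('wrist','lamp_b'):
  l,t,w,h=r['rect'];print(r['conf'],l*560,t*420,w*560,h*420,wr((l+w/2)*560,(t+h/2)*420,.018))
shift(.4394,-.043,.004,83.6)
waxes(imaging.grab_frame('top'))
E
```

```text
time: 8.6
ee_pos: [0.4393, -0.0419, 0.0998]
tcp_rot: [-180.0, -0.0, 83.7]
contact_force: [0.7, 0.4, 0.1]
width: 0.0346
finger_force: 0.0
0.89 240.68800000000002 115.794 80.08 82.32000000000001 [ 0.44495756 -0.00296639  0.018     ]
x -1.5 y -0.0 z 96.0 wz 0.1 t 8.7
wax [ 88.7 224.4] 152 [0.5805 0.2507]
wax [314.3 266.4] 176 [ 0.4663 -0.2335]
```

```bash
python3 -m crank '[[[0,0,35,0,0,0,0.41],[0,0,70,0,0,0,0.41],[0,0,90,0,0,0,0.41],[0,0,96,0,0,0,0.41],[0,0,96,0,0,0,0.41],[8,0,96,0,0,0,0.41],[16,0,96,0,0,0,0.41],[24,1,96,0,0,0,0.41],[34,6,96,0,0,0,0.41],[44,12,96,0,0,0,0.41],[54,18,96,0,0,0,0.41],[64,24,96,0,0,0,0.41],[74,30,96,0,0,0,0.41],[84,36,96,0,0,0,0.41],[94,42,96,0,0,0,0.41],[104,48,96,0,0,0,0.41],[114,54,96,0,0,0,0.41],[122,58,96,0,0,0,0.41],[130,62,96,0,0,0,0.41],[135,64,96,0,0,0,0.41]]]'
python3 - <<'E'
from h import *
im=imaging.grab_frame('wrist');cv2.imwrite('pics/w4.png',im)
E
```

```text
time: 11.25
ee_pos: [0.5183, 0.0851, 0.0043]
tcp_rot: [180.0, -0.0, 83.6]
contact_force: [0.1, -1.4, 1.9]
width: 0.0347
finger_force: 1.3
```

View pics/w4.png

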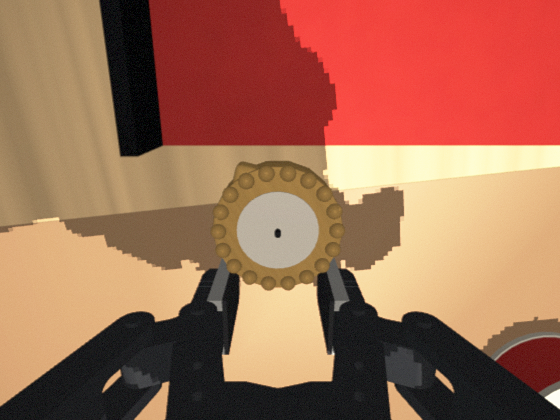

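The lamp is still cradled at (278,228) in front of the mouth, and the near wall end at (140,150) is clear to the left. I'll go straight in with a slight shift away from the wall.

```bash
python3 -m crank '[[[6,1,0,0,0,0,0.41],[16,4,0,0,0,0,0.41],[28,6,0,0,0,0,0.41],[40,6,0,0,0,0,0.41],[52,6,0,0,0,0,0.41],[64,6,0,0,0,0,0.41],[75,6,0,0,0,0,0.41],[84,6,0,0,0,0,0.41],[89,6,0,0,0,0,0.41],[92,6,0,0,0,0,0.41],[92,6,0,0,0,0,0.41]]]'
python3 -m crank '[[[-12,0,0,0,0,0,0.41],[-30,0,0,0,0,0,0.41],[-40,0,-25,0,0,0,0.41],[-50,0,-60,0,0,0,0.41],[-60,0,-96,0,0,0,0.41],[-60,0,-96,0,0,0,0.41],[-60,0,-96,0,0,0,0.41]]]'
python3 - <<'E'
from h import *
# lamp 3: (.4663,-.2335); tray-aligned yaw 83.6; start 43 mm behind
shift(.4663-.043*.112,-.2335-.043*.994,.1,83.6)
E
```

```text
time: 12.68
ee_pos: [0.5342, 0.1753, 0.0044]
tcp_rot: [180.0, -0.0, 83.6]
contact_force: [-0.2, -0.3, -0.6]
width: 0.0352
finger_force: 0.0
time: 13.55
ee_pos: [0.5272, 0.1142, 0.0999]
tcp_rot: [-180.0, 0.0, 83.5]
contact_force: [-0.8, -0.5, -0.2]
width: 0.035
finger_force: 0.0
x -395.3 y -21.2 z -0.1 wz -0.1 t 13.55
```

```bash
python3 -m crank '[[[-30,-2,0,0,0,0,0.41],[-75,-4,0,0,0,0,0.41],[-125,-7,0,0,0,0,0.41],[-175,-10,0,0,0,0,0.41],[-225,-12,0,0,0,0,0.41],[-275,-15,0,0,0,0,0.41],[-325,-18,0,0,0,0,0.41],[-365,-20,0,0,0,0,0.41],[-390,-21,0,0,0,0,0.41],[-395,-21,0,0,0,0,0.41],[-395,-21,0,0,0,0,0.41]]]'
python3 - <<'E'
from h import *
imaging.grab_frame('wrist')
for r in spotter.spot_in('wrist','lamp_c'):
  l,t,w,h=r['rect'];print(r['conf'],l*560,t*420,w*560,h*420,wr((l+w/2)*560,(t+h/2)*420,.018))
im=imaging.grab_frame('top');waxes(im);cv2.imwrite('pics/t2.png',im)
E
```

```text
time: 14.92
ee_pos: [0.4624, -0.2736, 0.0994]
tcp_rot: [-179.9, -0.1, 83.6]
contact_force: [0.5, -0.6, 1.0]
width: 0.035
finger_force: 0.0
0.73 237.888 120.20400000000001 82.6 79.29599999999999 [ 0.46721765 -0.23601302  0.018     ]
wax [ 88.7 224.4] 153 [0.5805 0.2506]
wax [108.5 243.8] 154 [0.5361 0.2068]
```

View pics/t2.png

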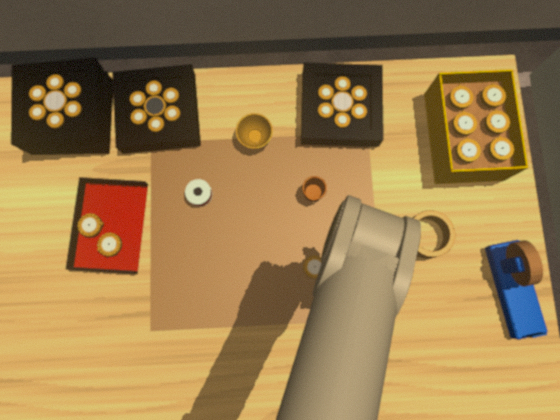

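The top view shows two lamps in the tray at (89,224) and (109,244), with everything else unmoved and lamp 3 at (314,267). Next I'll push lamp 3.

```bash
python3 -m crank '[[[-4,0,35,0,0,0,0.41],[-4,0,70,0,0,0,0.41],[-4,0,90,0,0,0,0.41],[-4,0,95.5,0,0,0,0.41],[-4,0,95.5,0,0,0,0.41],[4,0,95.5,0,0,0,0.41],[12,0,95.5,0,0,0,0.41],[22,0,95.5,0,0,0,0.41],[36,4,95.5,0,0,0,0.41],[50,9,95.5,0,0,0,0.41],[64,14,95.5,0,0,0,0.41],[78,19,95.5,0,0,0,0.41],[92,24,95.5,0,0,0,0.41],[106,29,95.5,0,0,0,0.41],[120,34,95.5,0,0,0,0.41],[134,39,95.5,0,0,0,0.41],[148,44,95.5,0,0,0,0.41],[162,49,95.5,0,0,0,0.41],[174,53,95.5,0,0,0,0.41],[180,55,95.5,0,0,0,0.41]]]'
python3 - <<'E'
from h import *
im=imaging.grab_frame('wrist');cv2.imwrite('pics/w5.png',im)
p=np.array(bot.read_state()['ee_pos'])[:2]-[.5706,.1425];print('TCP tray xy',p@[.994,-.112],p@[.112,.994])
E
```

```text
time: 17.58
ee_pos: [0.5377, -0.1007, 0.0048]
tcp_rot: [-180.0, -0.0, 83.7]
contact_force: [-0.9, -1.6, 2.6]
width: 0.0345
finger_force: 1.4
TCP tray xy -0.005320467708502365 -0.2448949896320021
```

View pics/w5.png

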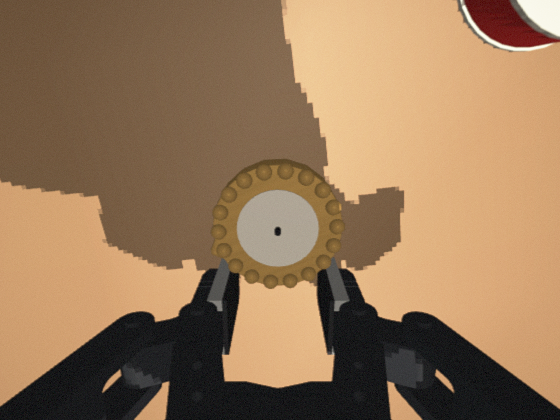

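The lamp is held well at (278,228), and the spool is clear at top right. I'll go straight past the spool, then diagonally into the far lane.

```bash
python3 -m crank '[[[8,0,0,0,0,0,0.41],[22,1,0,0,0,0,0.41],[36,2,0,0,0,0,0.41],[50,3,0,0,0,0,0.41],[64,4,0,0,0,0,0.41],[78,5,0,0,0,0,0.41],[92,5,0,0,0,0,0.41],[106,5,0,0,0,0,0.41],[120,5,0,0,0,0,0.41],[134,5,0,0,0,0,0.41],[148,6,0,0,0,0,0.41],[162,8,0,0,0,0,0.41],[174,13,0,0,0,0,0.41],[186,19,0,0,0,0,0.41],[198,25,0,0,0,0,0.41],[210,31,0,0,0,0,0.41],[222,37,0,0,0,0,0.41],[234,42,0,0,0,0,0.41],[244,46,0,0,0,0,0.41],[252,48,0,0,0,0,0.41]]]'
python3 -m crank '[[[8,0,0,0,0,0,0.41],[16,0,0,0,0,0,0.41],[21,0,0,0,0,0,0.41],[23,0,0,0,0,0,0.41],[23,0,0,0,0,0,0.41],[11,0,0,0,0,0,0.41],[-7,0,0,0,0,0,0.41],[-20,0,-25,0,0,0,0.41],[-40,0,-60,0,0,0,0.41],[-80,-20,-110,0,0,0,0.41],[-125,-20,-150,0,0,0,0.41],[-170,-20,-150,0,0,0,0.41],[-215,-20,-150,0,0,0,0.41],[-260,-20,-150,0,0,0,0.41],[-260,-20,-150,0,0,0,0.41]]]'
python3 - <<'E'
from h import *
im=look();waxes(im);cv2.imwrite('pics/t3.png',im)
E
```

```text
time: 20.12
ee_pos: [0.6134, 0.1439, 0.0048]
tcp_rot: [-180.0, -0.0, 83.6]
contact_force: [-0.2, -1.3, -0.6]
width: 0.0352
finger_force: 0.5
time: 22.0
ee_pos: [0.5625, -0.1204, 0.1547]
tcp_rot: [-180.0, 0.2, 83.0]
contact_force: [-0.6, 1.3, 0.4]
width: 0.0349
finger_force: 0.0
lamp_a 0.82 px 110 243 wh 20 18 xy [0.539 0.208]
lamp_a 0.77 px 115 207 wh 27 23 xy [0.618 0.199]
lamp_a 0.69 px 90 224 wh 26 24 xy [0.583 0.251]
votive 0.86 px 314 190 wh 27 26 xy [ 0.634 -0.244]
bowl 0.58 px 253 118 wh 31 16 xy [ 0.805 -0.117]
bowl 0.38 px 92 225 wh 26 25 xy [0.577 0.241]
tape 0.72 px 428 235 wh 47 50 xy [ 0.522 -0.484]
tape 0.56 px 314 188 wh 27 27 xy [ 0.637 -0.243]
tray 0.88 px 108 225 wh 90 100 xy [0.577 0.212]
wax [113.1 206.4] 142 [0.6179 0.1986]
wax [ 88.8 224.4] 152 [0.5805 0.2506]
wax [108.5 243.8] 152 [0.536  0.2068]
```

View pics/t3.png

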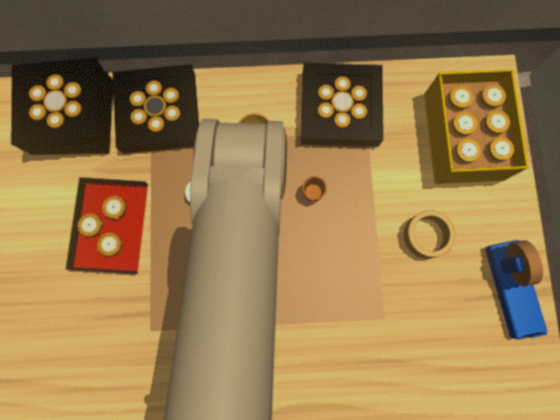

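The top view shows all three lamps inside the tray, at (113,206), (89,224) and (109,244). The votive and tape have not moved. The spool and bowl are partly hidden behind the arm, but what shows is in place and the forces stayed tiny.

```bash
python3 -c "
from h import *
print(bot.hand_in())"
```

```text
the job is handed in; nothing more can be done
None
```

I swept all three lamps into the tray, fully inside with none lifted, and handed the job in at about 22 s; the glass, tape, spool and bowl were left standing, though the arm partly hid the spool and bowl in the last picture.

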